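# Bolt down the bracket on the T-slot plate

### The job

Fasten the blue bracket to the slotted plate with the T-bolt, the one with the brass wing nut and the oblong foot: turn the foot square with the T-slot, slide it in from the slot's open end until the bolt stands in the bracket's fork, then turn the wing nut clockwise (seen from above) until it is tight, and let go. Leave the bolt with the black nut and the round foot standing where it is.

Things in the scene. Friction and masses are not known exactly. Their poses are not given: they have to be found in the camera images.
- t_bolt_grip (a point): loose T-bolt, 0.28 kg: steel oblong foot 50 (its x) x 38 x 10 mm, 12 mm shank, brass wing nut; 92 mm tall. Point: on its axis, mid-grip of the nut, 71 mm above the foot's underside; z up, x along the foot (axes of the foot, not the nut). Grip: upright bar 46 long, 14 thick, 31 mm high. Below it a 26 mm collar, and a 44 mm washer whose underside is 39 mm above the foot's.
- wing_nut (a joint): clockwise turn (from above) of the wing nut on the T-bolt, rad. At 0 the bar lies along the foot's x. Starts loose at 0 to 0.15; tight above 0.65; hard stop 1.0. Friction 0.06 N m keeps it where it is left, so a lifted bolt turns with its nut; in the slot the foot follows by up to 0.35 rad, then jams on the slot's sides and the nut turns on it.
- fork (a point): goal for the bolt's axis: middle of the blue bracket's fork, 44 mm above the bench. x: along the slot, inwards; z up. Fixed plate 180 (x) x 140 x 36 mm centred below; slot's open end at x=-90 mm, top gap 28 mm, T-channel 52 wide, 6 to 28 mm above the bench (slide the foot's underside at 12). Fork gap 28 mm, x=-32 to 18; prong tops 44 mm, bracket's upright at x=66 to 76 mm, 68 mm above the bench.
- disc_bolt_grip (a point): the other bolt, to be left alone: loose, same height and nut shape, but the nut is black and the foot a round disc of 70 mm diameter, too big for the slot. Point: on its axis, 71 mm above the foot's underside.
Not all that is in view belongs to the job. What is shaped like the part that bears t_bolt_grip but pink or purple is not meant.

How it is judged:
By the outcome, as a careful person would: the job done as asked, in the order asked, and still so for the second after the job is handed in, with the robot touching nothing.
It also fails if it takes over 45 s, if anything falls off the work surface, if the arm or the gripper's body presses on something with over 40 N, if the wrist force passes 120 N, or if a joint passes its speed limit or range.

### The arm

A 6-joint arm with a two-finger parallel gripper is mounted at the origin on a cart in front of the work surface, level with it; the furniture and walls round the work are solid. World frame = base frame: x ahead of the robot, y to its left, z up, the work surface at z = 0. Lengths are in m, angles in rad, forces in N, time in s.
With the tool pointing down it reaches from about 0.35 to 0.775 m from the base axis. Payload 5.5 kg.
Tool frame: the origin (TCP) lies on the centre line of the jaws, within the pads' length; the fingertips stand 11 mm ahead of it and the grasp point (between the pads) lies 8 mm behind it (env.tip_extent is the distance from the TCP to the fingertips, in m); z points along the fingers, y is the line along which they close (so a half turn about z gives the same grasp; the last joint's range is limited). The gripper opens to 85 mm and grips with 20 to 120 N. Pads are 22 mm wide; open, the fingers measure 114 mm over their backs; the gripper's body (76 mm by 85 mm) begins 54 mm behind the grasp point. The pads swing forward as they close: fully open they stand 13 mm farther back than shut.
Start: joints at [1.116, 0.313, 0.046, 1.304, 0, 1.431], TCP at [0.178, 0.547, 0.212] pointing down, gripper open.
Joint ranges: [-2.76, 2.76], [-0.86, 1.69], [-1.03, 1.26], [-2.2, 2.34], [-1.47, 1.5], [-3.14, 3.14]. Speed limits (rad/s): [2.57, 2.57, 3.14, 3.14, 3.14, 3.14].

### API

Orientations are given as a unit quaternion [w, x, y, z].
In Python, from workcell import env gives the robot as it stands.
- The arm moves only by the shell command python3 -m jog 'ROWS' [FORCE]. ROWS is JSON, a list of rows, each a list of 5 numbers: the gripper's target within -1 to 1 (shut at 1, half-way at 0, fully open at -1), then the shift along the tool's x, y, z in m, then the turn about the tool's z in degrees. In form: [[fingers, tx, ty, tz, turn], ...]. A call has 1 to 5 rows; each row shifts and turns the commanded pose from where the row before left it, along the tool's axes as they then stand; what a row does not reach is not made up. A row lasts 1/12 s, in which the tool goes at most 41.7 mm and 7.16 degrees, less where a joint would pass 70% of its speed; a pose out of reach is approached as far as the arm can. A call is refused whole if a number of a shift passes 0.0417 or a number of a turn 7.16, either way. A call with a gripper value outside its range is refused whole. The fingers move at their own pace and stop on an object; FORCE is the grip in N (left out, the last holds). Time passes only in rows, so rows that do not move let the fingers close. It gives the time, the measured TCP pose, the force, the opening and the grip force at its end, in the units of the state.
- env.get_state(): the state, without advancing time (a new reading comes with each control period).
- env.read_camera(name): name is "scene" or "top"; returns a dict with "img" (384x512x3 uint8, red, green, blue), "fov_y" (degrees; the focal length in pixels is half the picture's height over the tangent of half this angle, whatever the lens; pixels are square), "cx", "cy" (the principal point, pixels), "D" ([k1, k2, p1, p2, k3] as OpenCV has them; the pictures are not rectified), "T" (4x4, takes a point from camera to world coordinates). Camera axes: x right, y up, looking along -z (the intrinsics and any distortion apply to the point x, -y, -z); pixel columns grow to the right and rows downward; lengths in m; the calibration is good to about 2 mm. A picture is of the moment at which its call begins. There is no depth.
- env.hand_in(): hands the job in; it is judged then, once.
The state is a dict: "clock": time; "joint_pos": joint angles; "qvel": joint speeds; "tau": joint torques, N m; "tcp_pos": TCP position; "orientation": TCP orientation; "wrist_force": force on the tool from outside, world axes, zero at the start; "ft_torque": the same for the moment, N m; "finger_gap": finger opening in m; "grip_force": force on a finger pad.
Only numpy, scipy, OpenCV 4.12 (cv2) and the standard library are available. Lean on these libraries where they do the work, as an engineer would, in place of code of your own. Each camera call takes 0.05 s, during which the arm holds its last target. There are 200 camera calls.

## Working session

There is one attempt and no reset: what is moved stays moved. The work goes in short steps, Python scripts to look and compute and a shell command to move; the robot and the scene stay as the last step left them, time stands still between calls to the robot, and variables do not carry over. Pictures are saved under pics/ and viewed, at most 10 in all, crops included, and the job is handed in when it is done.

```bash
ls && mkdir -p pics && cat > h.py <<'E'
import numpy as np, cv2
from workcell import env
def shot(n,f=None):
    c=env.read_camera(n)
    if f: cv2.imwrite('pics/'+f,c['img'][:,:,::-1])
    return c
def K(c):
    f=c['img'].shape[0]/2/np.tan(np.radians(c['fov_y'])/2)
    return np.array([[f,0,c['cx']],[0,f,c['cy']],[0,0,1.]])
def ray(c,uv,z):
    p=cv2.undistortPoints(np.array(uv,float).reshape(-1,1,2),K(c),np.array(c['D'],float)).reshape(-1,2)
    T=np.array(c['T']);d=np.c_[p[:,0],-p[:,1],-np.ones(len(p))]@T[:3,:3].T;o=T[:3,3]
    return o+d*((z-o[2])/d[:,2])[:,None]
def proj(c,P):
    T=np.array(c['T']);q=(np.array(P,float).reshape(-1,3)-T[:3,3])@T[:3,:3];q=q*[1,-1,-1]
    return cv2.projectPoints(q,np.zeros(3),np.zeros(3),K(c),np.array(c['D'],float))[0].reshape(-1,2)
E
python3 - <<'E'
from h import *
for n in ('scene','top'):
    c=shot(n,n+'0.png');print(n,c['fov_y'],c['D'],np.round(c['T'],3).tolist())
print(env.get_state())
E
```

```text
pics
scene 42.57970930232321 [0.0589176 0.        0.        0.        0.       ] [[0.561, 0.529, -0.637, -0.078], [-0.828, 0.355, -0.435, -0.18], [-0.004, 0.771, 0.637, 0.706], [0.0, 0.0, 0.0, 1.0]]
top 44.29317273265131 [-0.12541349  0.          0.          0.          0.        ] [[-0.02, 0.988, -0.151, 0.415], [-0.999, -0.015, 0.034, 0.271], [0.031, 0.151, 0.988, 0.956], [0.0, 0.0, 0.0, 1.0]]
{'clock': 0.1, 'joint_pos': array([1.11640260e+00, 3.13932041e-01, 4.50599954e-02, 1.30361711e+00,
       3.28931713e-06, 1.43120959e+00]), 'qvel': array([ 0.00097048, -0.00138009,  0.00286673, -0.00082398, -0.00123648,
        0.00017816]), 'tau': array([ 1.60561969e-03, -4.81724238e+01,  2.99245870e+01,  1.26964817e-02,
       -2.21810656e-04,  1.30214719e-06]), 'tcp_pos': array([0.17781369, 0.54627903, 0.21148092]), 'orientation': array([-2.49270245e-04,  1.56754274e-01,  9.87637272e-01, -8.08878073e-04]), 'wrist_force': array([-0.68359096, -0.86813693,  0.35793361]), 'ft_torque': array([-0.01254447,  0.02149973, -0.02189433]), 'grip_force': 0.0, 'finger_gap': 0.08558547793292345}
```

View pics/top0.png

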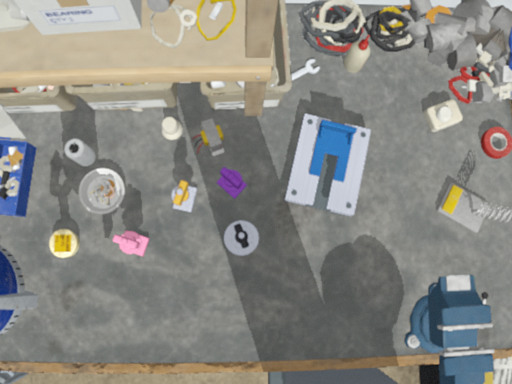

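View pics/scene0.png

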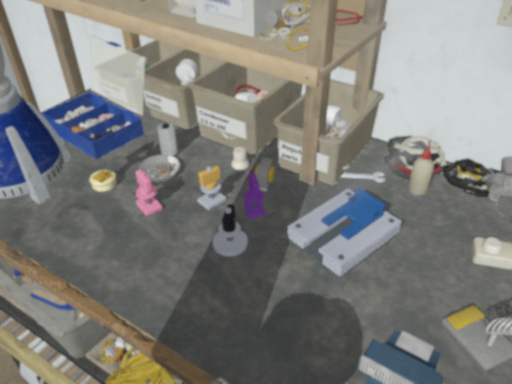

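The top view shows the slotted plate at about (330,165), with its open end facing down at (322,208). The candidates are:
- (184,195): grey foot with a yellow nut
- (211,137): grey and yellow thing
- (231,181): purple decoy
- (131,243): pink decoy
- (241,237): black disc bolt

I'll enlarge the first two in both views to confirm which is the T-bolt.

```bash
python3 - <<'E'
from h import *
a=cv2.imread('pics/top0.png')[110:220,150:260];b=cv2.imread('pics/scene0.png')[140:250,180:290]
cv2.imwrite('pics/crop1.png',cv2.resize(np.hstack([a,b]),None,fx=3.6,fy=3.6,interpolation=cv2.INTER_CUBIC))
c=env.read_camera('top');print(proj(c,[[.178,.547,.212],[0,0,0],[.35,.3,0]]))
print(ray(c,[[184,197],[214,140],[241,237]],0.0), ray(c,[[322,208]],.036))
E
```

```text
[[ 65.66674595 417.79013034]
 [379.95798084 465.6781569 ]
 [226.75012796 296.14632167]]
[[0.55103572 0.38481151 0.        ]
 [0.6701301  0.32273912 0.        ]
 [0.46749945 0.26958863 0.        ]] [[0.51957486 0.10865309 0.036     ]]
```

View pics/crop1.png

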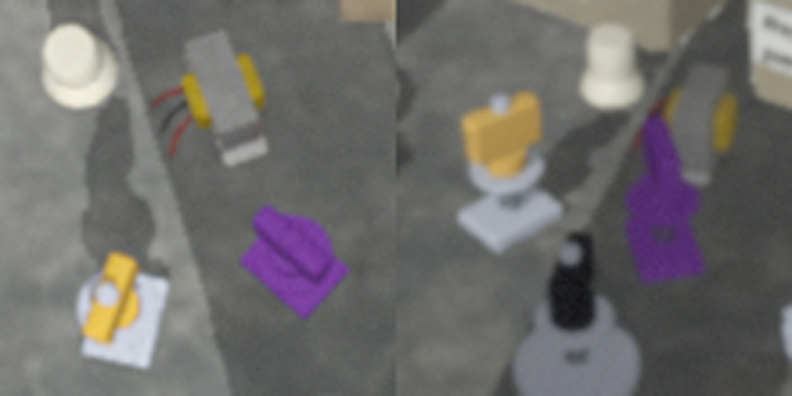

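The crop settles it. The part at top (184,195) / scene (210,185) has the oblong steel foot, washer and brass wing nut, so it is the T-bolt. The one at (211,137) is a gearmotor with yellow sides. The purple, pink and black-nut parts are not meant. Next I'll measure the plate.

```bash
python3 - <<'E'
from h import *
a=cv2.imread('pics/top0.png')[105:220,275:380];b=cv2.imread('pics/scene0.png')[180:280,280:410]
cv2.imwrite('pics/crop2.png',np.hstack([cv2.resize(a,None,fx=4,fy=4,interpolation=cv2.INTER_CUBIC)[:400],cv2.resize(b,(380,400),interpolation=cv2.INTER_CUBIC)])*0+0 if 0 else cv2.resize(a,None,fx=5,fy=5,interpolation=cv2.INTER_CUBIC))
c=env.read_camera('top')
L=lambda p:np.array(p)/3.6+[150,110]-.36
print('bar top',ray(c,L([[112,253],[137,257],[110,343],[83,333]]),.0865).round(4).tolist())
print('tip',ray(c,L([[107,294]]),.092).round(4).tolist())
print('foot',ray(c,L([[82,355],[150,367],[168,280]]),.010).round(4).tolist())
# plate mask
h=cv2.cvtColor(c['img'],cv2.COLOR_RGB2HSV);m=((h[...,2]>165)|((h[...,0]>95)&(h[...,0]<120)&(h[...,1]>150))).astype(np.uint8)
m[:, :280]=0;m[:,378:]=0;m[:108]=0;m[222:]=0
k,_=cv2.findContours(m,0,2);k=max(k,key=cv2.contourArea)
print(cv2.minAreaRect(k),cv2.boxPoints(cv2.minAreaRect(k)).round(1).tolist())
print('plate',ray(c,cv2.boxPoints(cv2.minAreaRect(k)),.036).round(4).tolist())
E
```

```text
bar top [[0.5711, 0.3807, 0.0865], [0.5688, 0.3677, 0.0865], [0.524, 0.3816, 0.0865], [0.5294, 0.3955, 0.0865]]
tip [[0.5487, 0.3825, 0.092]]
foot [[0.5271, 0.407, 0.01], [0.5197, 0.3688, 0.01], [0.5689, 0.3587, 0.01]]
((328.7354431152344, 164.7823944091797), (70.74686431884766, 89.7705307006836), 12.87500286102295) [[284.20001220703125, 200.6999969482422], [304.29998779296875, 113.0999984741211], [373.20001220703125, 128.89999389648438], [353.20001220703125, 216.39999389648438]]
plate [[0.5355, 0.1832, 0.036], [0.715, 0.1366, 0.036], [0.6809, -0.0049, 0.036], [0.5016, 0.0467, 0.036]]
```

View pics/crop2.png

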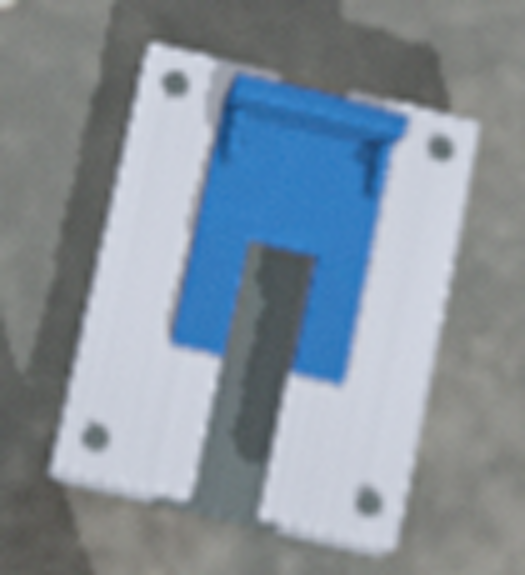

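The enlarged plate has top-face corners at crop (150,42), (480,120), (395,553) and (50,475). The slot mouth is at (192,500)–(262,520) and the fork's inner end at (250,243)–(318,260). I'll fit the poses from these.

```bash
python3 - <<'E'
from h import *
from scipy.optimize import least_squares
c=env.read_camera('top');s=env.read_camera('scene')
px=lambda p:np.array(p,float)/5+[275,105]-.4
def W(q,P):
    P=np.array(P,float);R=np.array([[np.cos(q[2]),-np.sin(q[2])],[np.sin(q[2]),np.cos(q[2])]])
    return np.c_[P[:,:2]@R.T+q[:2],P[:,2]]
M=[[.09,.07,.036],[.09,-.07,.036],[-.09,-.07,.036],[-.09,.07,.036],[-.09,.014,.036],[-.09,-.014,.036],[-.032,.014,.044],[-.032,-.014,.044],[.018,.014,.044],[.018,-.014,.044]]
U=px([[150,42],[480,120],[395,553],[50,475],[192,500],[262,520],[221,354],[290,371],[250,243],[318,260]])
r=least_squares(lambda q:(proj(c,W(q,M))-U).ravel(),[.608,.09,-.25])
print('fork',r.x.round(4),'deg',np.degrees(r.x[2]).round(2),(r.fun.reshape(-1,2)).round(1).tolist())
L=lambda p:np.array(p,float)/3.6+[150,110]-.36
UB=L([[82,355],[150,367],[168,280],[107,294]])
MB=[[-.025,.019,.01],[-.025,-.019,.01],[.025,-.019,.01],[0,0,.092]]
b=least_squares(lambda q:(proj(c,W(q,MB))-UB).ravel(),[.549,.383,-.2])
print('bolt',b.x.round(4),np.degrees(b.x[2]),b.fun.reshape(-1,2).round(1).tolist())
UN=L([[112,253],[137,257],[110,343],[83,333]]);MN=[[.023,.007,.0865],[.023,-.007,.0865],[-.023,-.007,.0865],[-.023,.007,.0865]]
n=least_squares(lambda q:(proj(c,W(q,MN))-UN).ravel(),[.549,.383,-.2])
print('nut',n.x.round(4),np.degrees(n.x[2]),n.fun.reshape(-1,2).round(1).tolist())
im=s['img'][:,:,::-1].copy();im=cv2.resize(im[120:290,130:420],None,fx=2.7,fy=2.7)
for p in np.r_[proj(s,W(r.x,M)),proj(s,W(b.x,MB)),proj(s,W(n.x,MN))]:
    cv2.circle(im,tuple(int(v) for v in (p-[130,120]+.5)*2.7),3,(0,0,255),1)
cv2.imwrite('pics/ov.png',im)
E
```

```text
fork [ 0.6095  0.0912 -0.249 ] deg -14.27 [[-0.4, 0.6], [-0.2, 1.0], [0.1, -0.5], [0.6, -1.0], [-0.3, 0.5], [-0.6, -0.3], [0.6, 0.9], [0.5, 0.7], [-0.1, -0.8], [-0.2, -1.0]]
bolt [ 0.5482  0.3826 -0.2048] -11.73703585381014 [[0.3, -0.3], [-0.1, -0.1], [-0.1, 0.0], [-0.1, 0.3]]
nut [ 0.5483  0.3814 -0.317 ] -18.164001261624666 [[-0.1, -0.7], [0.1, 0.4], [-0.2, -0.1], [0.2, 0.4]]
```

View pics/ov.png

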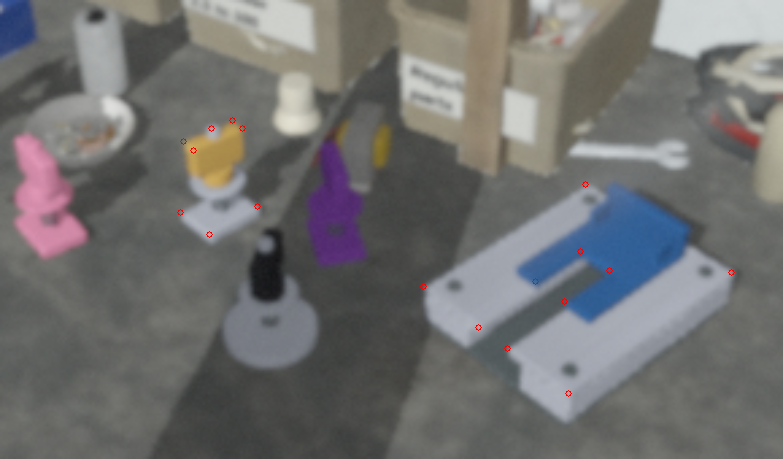

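In the scene view the model points all sit about 1.7 px above the real ones, for bolt and plate alike. That points to a camera offset, so their relative pose holds. The sizes and the nut angle (0.11 rad) also agree with what was given. Now I'll work out the move to the bolt.

```bash
cat >> h.py <<'E'
from scipy.spatial.transform import Rotation as Ro
def delta(p,yawdeg):
    s=env.get_state();q=s['orientation'];R=Ro.from_quat(q[[1,2,3,0]]).as_matrix()
    yaw=np.degrees(np.arctan2(R[1,0],R[0,0]))
    d=R.T@(np.array(p)-s['tcp_pos'])*1000
    print('yaw',yaw.round(2),'zaxis',R[:,2].round(3),'tool mm',d.round(1),'turn',((yaw-yawdeg+90)%180-90).round(2),'tcp',s['tcp_pos'].round(4),'clk',round(s['clock'],2),'j6',s['joint_pos'][5].round(2))
E
python3 -c "
from h import *
delta([.5475,.381,.14],161.8);delta([.5475,.381,.068],161.8)"
```

```text
yaw 161.96 zaxis [-0.    -0.001 -1.   ] tool mm [-402.7  -43.    72. ] turn 0.16 tcp [0.178  0.5466 0.212 ] clk 0.3 j6 1.43
yaw 161.96 zaxis [-0.    -0.001 -1.   ] tool mm [-402.7  -43.   144. ] turn 0.16 tcp [0.178  0.5466 0.212 ] clk 0.3 j6 1.43
```

```bash
python3 -m jog '[[-1,-0.03,-0.003,0,0],[-1,-0.037,-0.004,0,0],[-1,-0.037,-0.004,0,0],[-1,-0.037,-0.004,0,0],[-1,-0.037,-0.004,0,0]]' 40; python3 -m jog '[[-1,-0.037,-0.004,0,0],[-1,-0.037,-0.004,0,0],[-1,-0.037,-0.004,0,0],[-1,-0.037,-0.004,0.015,0],[-1,-0.037,-0.004,0.015,0]]'; python3 -m jog '[[-1,-0.037,-0.004,0.015,0],[-1,0,0,0.01,0],[-1,0,0,0,0]]'; python3 -c "
from h import *
delta([.5475,.381,.068],161.8)"
```

```text
clock: 0.72
tcp_pos: [0.3426, 0.4728, 0.2124]
orientation: [0.0, 0.156, 0.988, 0.0]
wrist_force: [0.8, 0.5, 0.5]
finger_gap: 0.0855
grip_force: 0.0
clock: 1.13
tcp_pos: [0.5135, 0.3967, 0.1831]
orientation: [0.001, 0.157, 0.988, 0.001]
wrist_force: [0.8, 1.3, -0.2]
finger_gap: 0.0856
grip_force: 0.0
clock: 1.38
tcp_pos: [0.5455, 0.3797, 0.1535]
orientation: [-0.002, 0.159, 0.987, -0.002]
wrist_force: [-0.6, 0.6, -0.3]
finger_gap: 0.0854
grip_force: 0.0
yaw 161.75 zaxis [-0.005 -0.002 -1.   ] tool mm [-1.8  2.2 85.5] turn -0.05 tcp [0.5455 0.3797 0.1535] clk 1.38 j6 0.81
```

```bash
python3 -m jog '[[-1,-0.001,0.001,0.025,0],[-1,0,0,0.025,0],[-1,0,0,0.02,0],[-1,0,0,0.015,0],[-1,0,0,0,0]]'; python3 - <<'E'
from h import *
delta([.5475,.381,.068],161.8)
a=env.read_camera('top')['img'][130:260,120:260];b=env.read_camera('scene')['img'][110:240,140:280]
cv2.imwrite('pics/g1.png',cv2.resize(np.hstack([a,b])[:,:,::-1],None,fx=2.8,fy=2.8,interpolation=cv2.INTER_CUBIC))
E
```

```text
clock: 1.8
tcp_pos: [0.5429, 0.3824, 0.0693]
orientation: [-0.003, 0.156, 0.988, -0.002]
wrist_force: [-0.8, 0.1, 0.2]
finger_gap: 0.0857
grip_force: 0.0
yaw 162.06 zaxis [-0.006 -0.003 -1.   ] tool mm [-4.8  0.1  1.2] turn 0.26 tcp [0.5429 0.3824 0.0693] clk 1.8 j6 0.81
```

View pics/g1.png

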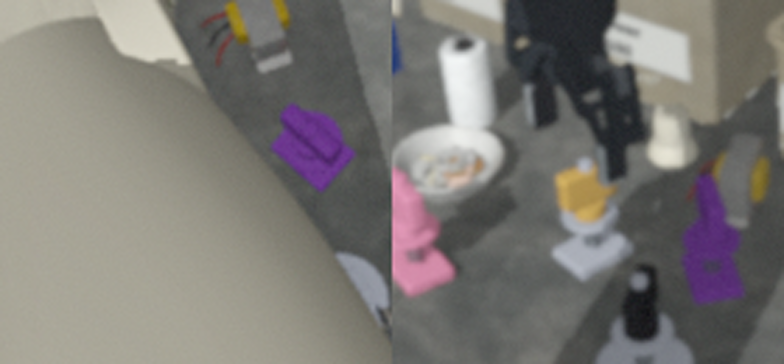

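```bash
python3 - <<'E'
from h import *
s=env.read_camera('scene');st=env.get_state()
R=Ro.from_quat(st['orientation'][[1,2,3,0]]).as_matrix()
for n,v in (('tcp',[0,0,0]),('tip+',[0,.045,.011]),('tip-',[0,-.045,.011]),('tip+ back',[0,.045,-.002]),('tip-back',[0,-.045,-.002])):
    p=proj(s,st['tcp_pos']+R@np.array(v))[0]; print(n,p.round(1),((p-[140,110]+.5)*2.8+[392,0]).round())
E
```

```text
tcp [207.5 174.4] [582. 182.]
tip+ [196.6 168.6] [552. 165.]
tip- [219.7 188.9] [617. 222.]
tip+ back [196.  163.7] [550. 152.]
tip-back [219.4 184. ] [616. 209.]
```

```bash
python3 - <<'E'
from h import *
print(env.tip_extent)
s=shot('scene','s2.png');st=env.get_state();print(st['tcp_pos'])
R=Ro.from_quat(st['orientation'][[1,2,3,0]]).as_matrix()
im=cv2.resize(s['img'][90:240,150:270,::-1],None,fx=4,fy=4,interpolation=cv2.INTER_CUBIC)
for v in ([0,0,0],[0,.043,-.002],[0,-.043,-.002]):
    p=(proj(s,st['tcp_pos']+R@np.array(v))[0]-[150,90]+.5)*4
    cv2.circle(im,tuple(int(t) for t in p),3,(0,0,255),1)
cv2.imwrite('pics/g2.png',im)
E
```

```text
0.011
[0.54679696 0.38374321 0.07436058]
```

View pics/g2.png

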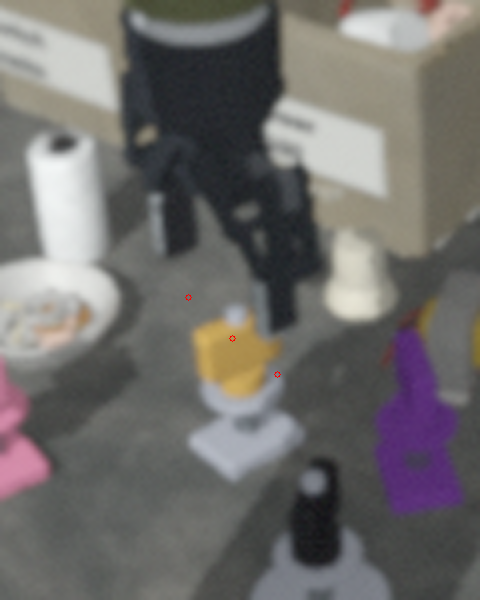

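The picture shows the fingertips at zoom (178,250) and (278,330). That is about 11 px above where the open tips should be, while the bolt itself agrees with the TCP. I'll close gently and go by the gap and force readings.

```bash
python3 -m jog '[[0.1,0,0,0,0],[0.1,0,0,0,0],[0.1,0,0,0,0],[0.1,0,0,0,0]]' 20;  python3 -m jog '[[0.5,0,0,0,0],[0.5,0,0,0,0],[0.5,0,0,0,0],[0.5,0,0,0,0]]' 20; python3 - <<'E'
from h import *
print(env.get_state()['joint_pos'].round(4))
E
```

```text
clock: 2.33
tcp_pos: [0.5466, 0.3828, 0.0729]
orientation: [0.0, 0.157, 0.988, 0.0]
wrist_force: [0.1, 0.0, -0.0]
finger_gap: 0.0394
grip_force: 0.0
clock: 2.67
tcp_pos: [0.5464, 0.3826, 0.0722]
orientation: [-0.0, 0.157, 0.988, -0.0]
wrist_force: [0.3, 0.8, -1.0]
finger_gap: 0.0212
grip_force: 0.0
[0.4907 0.5566 0.0723 1.0865 0.     0.8056]
```

```bash
python3 -m jog '[[0.5,0,-0.001,0.004,0],[1,0,0,0,0],[1,0,0,0,0],[1,0,0,0,0],[1,0,0,0,0]]' 20; python3 - <<'E'
from h import *
s=env.read_camera('scene')
cv2.imwrite('pics/g3.png',cv2.resize(s['img'][90:240,150:270,::-1],None,fx=4,fy=4,interpolation=cv2.INTER_CUBIC))
E
```

```text
clock: 3.08
tcp_pos: [0.5465, 0.3822, 0.0689]
orientation: [0.0, 0.157, 0.988, 0.001]
wrist_force: [-0.1, 2.5, 4.5]
finger_gap: -0.0004
grip_force: 1.9
```

View pics/g3.png

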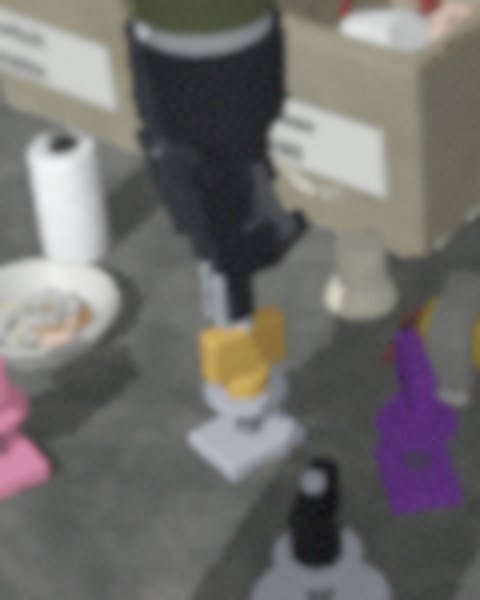

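The shut fingers stand on top of the shank tip: gap 0, 4.5 N upward, tips at zoom (228,320) right over the bolt's axis. So the real tips are about 34 mm higher than the reported TCP implies, with the horizontal position good. I'll open, descend 34 mm more while watching the force, and close again.

```bash
python3 -m jog '[[-0.4,0,0,-0.005,0],[-0.4,0,0,0,0],[-0.4,0,0,0,0],[-0.4,0,0,0,0],[-0.4,0,0,0,0]]' 20;  python3 -m jog '[[-0.4,0,0,0.01,0],[-0.4,0,0,0.01,0],[-0.4,0,0,0.01,0],[-0.4,0,0,0.009,0],[-0.4,0,0,0,0]]' 20; python3 -m jog '[[1,0,0,0,0],[1,0,0,0,0],[1,0,0,0,0],[1,0,0,0,0],[1,0,0,0,0]]' 40
```

```text
clock: 3.55
tcp_pos: [0.5457, 0.3815, 0.0729]
orientation: [-0.0, 0.157, 0.988, -0.0]
wrist_force: [-0.8, -0.7, 0.4]
finger_gap: 0.0592
grip_force: 0.0
clock: 3.97
tcp_pos: [0.5441, 0.3807, 0.0308]
orientation: [-0.002, 0.157, 0.988, -0.002]
wrist_force: [-0.6, 0.5, -0.3]
finger_gap: 0.0598
grip_force: 0.0
clock: 4.38
tcp_pos: [0.5466, 0.3822, 0.0351]
orientation: [0.001, 0.157, 0.988, 0.001]
wrist_force: [-0.1, 0.2, 1.0]
finger_gap: 0.0217
grip_force: 39.1
```

```bash
python3 -m jog '[[1,0,0,0,0],[1,0,0,0,0]]'; python3 - <<'E'
from h import *
s=env.read_camera('scene')
cv2.imwrite('pics/g4.png',cv2.resize(s['img'][120:230,160:270,::-1],None,fx=5,fy=5,interpolation=cv2.INTER_CUBIC))
E
```

```text
clock: 4.55
tcp_pos: [0.5466, 0.3822, 0.0351]
orientation: [0.001, 0.157, 0.988, 0.001]
wrist_force: [0.8, 0.6, 2.7]
finger_gap: 0.0219
grip_force: 39.4
```

View pics/g4.png

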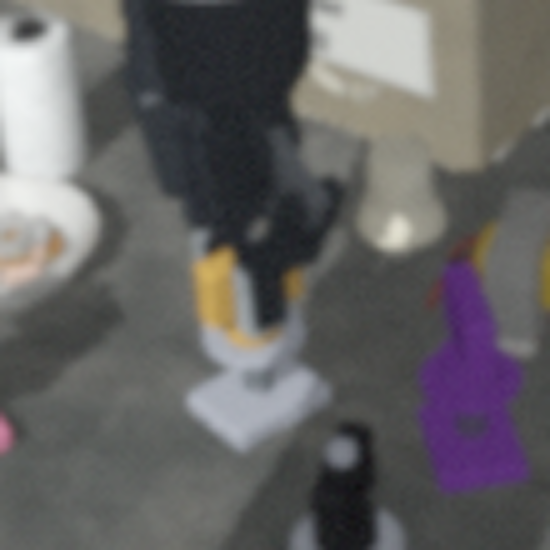

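The near finger's tip reaches down to the collar, at zoom (262,330), so the fingers are gripping the collar. I'll open, raise 8 mm and grip the bar.

```bash
python3 -m jog '[[0,0,0,0,0],[0,0,0,0,0],[0,0,0,-0.008,0],[0,0,0,0,0]]' 20;  python3 -m jog '[[1,0,0,0,0],[1,0,0,0,0],[1,0,0,0,0],[1,0,0,0,0],[1,0,0,0,0]]' 40
```

```text
clock: 4.93
tcp_pos: [0.5465, 0.3818, 0.0435]
orientation: [0.0, 0.157, 0.988, 0.0]
wrist_force: [-1.1, -0.4, -0.3]
finger_gap: 0.0427
grip_force: 0.0
clock: 5.35
tcp_pos: [0.5461, 0.3818, 0.0424]
orientation: [0.0, 0.157, 0.988, 0.0]
wrist_force: [-0.3, -0.3, 0.9]
finger_gap: 0.0134
grip_force: 42.7
```

The bar is gripped at a 13.4 mm gap. I'll lift 110 mm and work out the carry.

```bash
python3 -m jog '[[1,0,0,-0.01,0],[1,0,0,-0.025,0],[1,0,0,-0.03,0],[1,0,0,-0.03,0],[1,0,0,-0.016,0]]' 70; python3 -m jog '[[1,0,0,0,1],[1,0,0,0,1]]'; python3 - <<'E'
from h import *
st=env.get_state();print(st['finger_gap'],st['wrist_force'])
delta([.472,.1257,.154],159.3)
E
```

```text
clock: 5.77
tcp_pos: [0.5467, 0.3821, 0.1572]
orientation: [0.001, 0.157, 0.988, 0.001]
wrist_force: [0.8, 0.0, -2.1]
finger_gap: 0.0127
grip_force: 71.0
clock: 5.93
tcp_pos: [0.5464, 0.3819, 0.154]
orientation: [0.001, 0.175, 0.985, 0.001]
wrist_force: [-0.3, 0.4, -3.8]
finger_gap: 0.0126
grip_force: 71.0
0.012642350134379973 [-0.25503502  0.40966121 -3.80449254]
yaw 159.87 zaxis [ 0.001  0.001 -1.   ] tool mm [ -18.4 -266.2   -0.3] turn 0.57 tcp [0.5464 0.3819 0.154 ] clk 5.93 j6 0.84
```

```bash
python3 -m jog '[[1,-0.001,-0.018,0,0],[1,-0.002,-0.028,0,0],[1,-0.002,-0.03,0,0],[1,-0.002,-0.03,0,0],[1,-0.002,-0.03,0,0]]'; python3 -m jog '[[1,-0.002,-0.03,0,0],[1,-0.002,-0.03,0,0],[1,-0.002,-0.03,0,0],[1,-0.002,-0.025,0,0],[1,-0.001,-0.015,0,0]]'; python3 -m jog '[[1,0,0,0,0.6],[1,0,0,0,0],[1,0,0,0,0],[1,0,0,0,0]]'; python3 - <<'E'
from h import *
st=env.get_state();print(st['finger_gap'],st['wrist_force'])
delta([.472,.1257,.0545],159.3)
E
```

```text
clock: 6.35
tcp_pos: [0.5054, 0.2492, 0.1504]
orientation: [-0.002, 0.174, 0.985, -0.001]
wrist_force: [-0.1, -0.0, -2.8]
finger_gap: 0.0126
grip_force: 70.9
clock: 6.77
tcp_pos: [0.4687, 0.1233, 0.1508]
orientation: [-0.003, 0.175, 0.985, -0.001]
wrist_force: [0.1, 0.6, -2.5]
finger_gap: 0.0127
grip_force: 71.0
clock: 7.1
tcp_pos: [0.4716, 0.1264, 0.1525]
orientation: [-0.001, 0.179, 0.984, 0.0]
wrist_force: [-0.5, 0.4, -2.9]
finger_gap: 0.0125
grip_force: 71.0
0.012535020079059836 [-0.48794116  0.35191426 -2.87716737]
yaw 159.41 zaxis [-0.001  0.    -1.   ] tool mm [-0.7 -0.5 98. ] turn 0.11 tcp [0.4716 0.1264 0.1525] clk 7.1 j6 0.46
```

```bash
python3 -m jog '[[1,0,0,0.02,0],[1,0,0,0.03,0],[1,0,0,0.03,0],[1,0,0,0.012,0],[1,0,0,0.006,0]]'; python3 -m jog '[[1,0,0,0,0],[1,0,0,0,0],[1,0,0,0,0]]'; python3 - <<'E'
from h import *
st=env.get_state();print(st['finger_gap'],st['wrist_force'])
delta([.472,.1257,.0545],159.3)
s=env.read_camera('scene');t=env.read_camera('top')
def box(c,q,yaw,zs=(.012,.022)):
    y=np.radians(yaw);R=np.array([[np.cos(y),-np.sin(y)],[np.sin(y),np.cos(y)]])
    return [proj(c,np.c_[np.array([[-.025,-.019],[.025,-.019],[.025,.019],[-.025,.019]])@R.T+q,np.full(4,z)]) for z in zs]
q=np.array([.472+.002,.1257])
out=[]
for c,(x0,y0,w,h) in ((s,(250,150,130,130)),(t,(250,120,130,130))):
    im=cv2.resize(c['img'][y0:y0+h,x0:x0+w,::-1],None,fx=3,fy=3,interpolation=cv2.INTER_CUBIC)
    for P in box(c,q,-14.3)[1:]: cv2.polylines(im,[np.int32((P-[x0,y0]+.5)*3)],True,(0,0,255),1)
    out.append(im)
cv2.imwrite('pics/slot.png',np.hstack(out))
E
```

```text
clock: 7.52
tcp_pos: [0.4697, 0.1264, 0.0525]
orientation: [-0.002, 0.178, 0.984, -0.001]
wrist_force: [0.5, 0.3, -2.5]
finger_gap: 0.0127
grip_force: 70.8
clock: 7.77
tcp_pos: [0.4731, 0.1261, 0.0565]
orientation: [0.001, 0.179, 0.984, 0.0]
wrist_force: [0.3, -0.8, -2.0]
finger_gap: 0.0128
grip_force: 70.8
0.01275864589582053 [ 0.28324998 -0.80568467 -2.02467656]
yaw 159.4 zaxis [ 0.002  0.    -1.   ] tool mm [ 0.9 -0.8  2. ] turn 0.1 tcp [0.4731 0.1261 0.0565] clk 7.77 j6 0.46
```

View pics/slot.png

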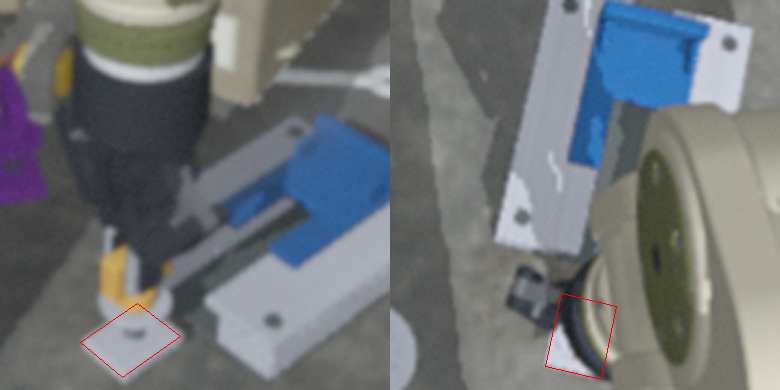

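In the scene half, the foot's corners at (82,343), (124,380) and (180,335) match the red outline, so it is square with the slot, at the right height and in line with it. Now I'll slide it in.

```bash
python3 - <<'E'
from h import *
delta([.6076,.0912,.0545],159.3)
E
python3 -m jog '[[1,0,0,0.002,0],[1,0,0,0,0]]'
```

```text
yaw 159.38 zaxis [ 0.003  0.    -1.   ] tool mm [-138.1   14.8    2.5] turn 0.08 tcp [0.4731 0.1259 0.0566] clk 7.87 j6 0.46
clock: 8.03
tcp_pos: [0.4722, 0.1257, 0.0537]
orientation: [0.001, 0.179, 0.984, 0.0]
wrist_force: [0.6, -0.1, -2.2]
finger_gap: 0.0126
grip_force: 70.9
```

```bash
python3 -m jog '[[1,-0.008,0.0009,0,0],[1,-0.012,0.0013,0,0],[1,-0.012,0.0013,0,0],[1,-0.012,0.0013,0,0],[1,-0.012,0.0013,0,0]]'; python3 -m jog '[[1,0,0,0,0],[1,0,0,0,0]]'; python3 - <<'E'
from h import *
delta([.6076,.0912,.0545],159.3)
E
```

```text
clock: 8.45
tcp_pos: [0.5277, 0.1113, 0.0535]
orientation: [0.0, 0.179, 0.984, 0.0]
wrist_force: [0.4, -0.1, -3.3]
finger_gap: 0.0131
grip_force: 70.9
clock: 8.62
tcp_pos: [0.5271, 0.1113, 0.0532]
orientation: [0.0, 0.179, 0.984, 0.0]
wrist_force: [-0.5, -0.8, -2.6]
finger_gap: 0.0126
grip_force: 71.0
yaw 159.32 zaxis [ 0.  0. -1.] tool mm [-82.4   9.6  -1.2] turn 0.02 tcp [0.5271 0.1113 0.0532] clk 8.62 j6 0.42
```

```bash
python3 -m jog '[[1,-0.012,0.0014,0,0],[1,-0.012,0.0014,0,0],[1,-0.012,0.0014,0,0],[1,-0.012,0.0014,0,0],[1,-0.010,0.0012,0,0]]'; python3 -m jog '[[1,-0.01,0.0012,0,0],[1,-0.009,0.001,0,0],[1,-0.005,0.0006,0,0],[1,0,0,0,0],[1,0,0,0,0]]'; python3 - <<'E'
from h import *
print(env.get_state()['wrist_force'],env.get_state()['finger_gap'])
delta([.6076,.0912,.0545],159.3)
s=shot('scene','s5.png');t=shot('top','t5.png')
E
```

```text
clock: 9.03
tcp_pos: [0.5829, 0.0975, 0.0532]
orientation: [-0.0, 0.179, 0.984, -0.0]
wrist_force: [0.5, 0.5, -2.5]
finger_gap: 0.0129
grip_force: 70.9
clock: 9.45
tcp_pos: [0.606, 0.0918, 0.0531]
orientation: [-0.0, 0.179, 0.984, 0.0]
wrist_force: [-0.2, 0.2, -2.5]
finger_gap: 0.0127
grip_force: 70.9
[-0.17663313  0.21480188 -2.45902876] 0.012653084985983741
yaw 159.36 zaxis [-0.001  0.    -1.   ] tool mm [-1.8  0.  -1.4] turn 0.06 tcp [0.606  0.0918 0.0531] clk 9.45 j6 0.38
```

The bolt is in the fork with no contact force. I'll lower it nearly to the channel floor and then turn clockwise (+ about tool z), watching the torque.

```bash
python3 -m jog '[[1,-0.002,0,0.002,0],[1,0,0,0.002,0],[1,0,0,0,0]]' 80; python3 -m jog '[[1,0,0,0,6],[1,0,0,0,6],[1,0,0,0,6],[1,0,0,0,6],[1,0,0,0,6]]'; python3 -c "
from h import *
s=env.get_state();print(s['ft_torque'],s['wrist_force'])"; python3 -m jog '[[1,0,0,0,6],[1,0,0,0,6],[1,0,0,0,6],[1,0,0,0,0],[1,0,0,0,0]]';python3 -c "
from h import *
s=env.get_state();print(s['ft_torque'],s['wrist_force'])
delta([.6076,.0912,.049],159.3)"
```

```text
clock: 9.8
tcp_pos: [0.6079, 0.0911, 0.0488]
orientation: [-0.0, 0.179, 0.984, -0.0]
wrist_force: [-0.2, -0.9, -2.6]
finger_gap: 0.0122
grip_force: 79.3
clock: 10.22
tcp_pos: [0.609, 0.0918, 0.0494]
orientation: [0.0, 0.43, 0.903, 0.001]
wrist_force: [2.6, 3.4, -4.4]
finger_gap: 0.0124
grip_force: 79.2
[ 0.55590717 -0.41734501  0.08357403] [ 2.64823192  3.39426572 -4.42656227]
clock: 10.63
tcp_pos: [0.6084, 0.0918, 0.0493]
orientation: [-0.0, 0.562, 0.827, 0.001]
wrist_force: [0.5, 2.1, -2.7]
finger_gap: 0.0124
grip_force: 79.5
[ 0.79830826 -0.24244543  0.04693265] [ 0.50952895  2.1206634  -2.66401461]
yaw 111.56 zaxis [ 0.     0.001 -1.   ] tool mm [-0.2 -1.   0.3] turn -47.74 tcp [0.6084 0.0918 0.0493] clk 10.63 j6 1.21
```

```bash
python3 -m jog '[[1,0,0,0,6],[1,0,0,0,6],[1,0,0,0,4],[1,0,0,0,0]]'; python3 -c "
from h import *
s=env.get_state();print(s['ft_torque'],s['wrist_force'])"; python3 -m jog '[[1,0,0,0,2],[1,0,0,0,2],[1,0,0,0,0]]';python3 -c "
from h import *
s=env.get_state();print(s['ft_torque'],s['wrist_force'])
delta([.6076,.0912,.049],159.3)"
```

```text
clock: 10.97
tcp_pos: [0.6083, 0.0916, 0.0493]
orientation: [-0.0, 0.673, 0.74, 0.0]
wrist_force: [1.5, 2.8, -3.2]
finger_gap: 0.0126
grip_force: 79.4
[ 0.81880716 -0.09003566  0.03075592] [ 1.51164718  2.75464957 -3.22891149]
clock: 11.22
tcp_pos: [0.6098, 0.0921, 0.0496]
orientation: [0.0, 0.697, 0.717, 0.002]
wrist_force: [3.0, 5.3, -4.5]
finger_gap: 0.0127
grip_force: 79.1
[ 1.29355034 -0.96976127  0.15622494] [ 3.04832296  5.26125457 -4.51795246]
yaw 91.58 zaxis [ 0.003  0.002 -1.   ] tool mm [-0.8 -2.2  0.5] turn -67.72 tcp [0.6098 0.0921 0.0496] clk 11.22 j6 1.56
```

```bash
python3 -m jog '[[1,0,0,0,2],[1,0,0,0,2],[1,0,0,0,0],[1,0,0,0,0]]';python3 -c "
from h import *
s=env.get_state();print(s['ft_torque'],s['wrist_force'])
delta([.6076,.0912,.049],159.3)"
```

```text
clock: 11.55
tcp_pos: [0.611, 0.0925, 0.0499]
orientation: [0.001, 0.721, 0.693, 0.003]
wrist_force: [5.8, 4.8, -6.5]
finger_gap: 0.0119
grip_force: 79.0
[ 1.58856934 -1.5681599   0.42695424] [ 5.84737581  4.83620026 -6.47977953]
yaw 87.71 zaxis [ 0.005  0.003 -1.   ] tool mm [-1.5 -3.4  0.9] turn -71.59 tcp [0.611  0.0925 0.0499] clk 11.55 j6 1.63
```

The torque rose to 0.43 N m, so the nut is against its hard stop and tight. I'll ease off 3°, let go and retreat upward.

```bash
python3 -m jog '[[1,0,0,0,-3],[1,0,0,0.002,0],[1,0,0,0,0]]' 40;python3 -m jog '[[0.4,0,0,0,0],[0.3,0,0,0,0],[0.2,0,0,0,0],[0.1,0,0,0,0],[0.1,0,0,0,0]]' 20; python3 -m jog '[[0.1,0,0,-0.01,0],[0.1,0,0,-0.02,0],[0.1,0,0,-0.03,0],[0.1,0,0,-0.04,0],[0.1,0,0,-0.04,0]]'; python3 -m jog '[[0.1,0,-0.03,-0.01,0],[0.1,0,-0.04,0,0],[0.1,0,-0.04,0,0],[0.1,0,-0.04,0,0],[0.1,0,-0.04,0,0]]'; python3 -c "
from h import *
delta([.6076,.0912,.049],159.3)"
```

```text
clock: 11.8
tcp_pos: [0.6101, 0.0923, 0.0486]
orientation: [0.001, 0.703, 0.711, 0.002]
wrist_force: [2.2, 6.1, 0.5]
finger_gap: 0.0123
grip_force: 79.9
clock: 12.22
tcp_pos: [0.6082, 0.0907, 0.0473]
orientation: [0.0, 0.705, 0.709, -0.0]
wrist_force: [-0.6, -0.8, 0.5]
finger_gap: 0.0384
grip_force: 0.0
clock: 12.63
tcp_pos: [0.6073, 0.0908, 0.1887]
orientation: [-0.001, 0.705, 0.709, -0.001]
wrist_force: [1.6, 0.1, -0.1]
finger_gap: 0.0383
grip_force: 0.0
clock: 13.05
tcp_pos: [0.4166, 0.0897, 0.1979]
orientation: [0.0, 0.705, 0.709, 0.0]
wrist_force: [-0.3, -0.2, 0.8]
finger_gap: 0.0384
grip_force: 0.0
yaw 90.37 zaxis [ 0.001 -0.    -1.   ] tool mm [  0.3 190.9 149.1] turn -68.93 tcp [0.4166 0.0897 0.1979] clk 13.05 j6 1.59
```

I've used all the pictures, so I'll check the result numerically by segmenting the brass nut in both views.

```bash
python3 - <<'E'
from h import *
for n,(x0,y0,x1,y1) in (('top',(280,100,380,225)),('scene',(280,150,420,280))):
    c=env.read_camera(n);h=cv2.cvtColor(c['img'],cv2.COLOR_RGB2HSV)
    m=((h[...,0]>12)&(h[...,0]<30)&(h[...,1]>120)&(h[...,2]>110)).astype(np.uint8)
    k=np.zeros_like(m);k[y0:y1,x0:x1]=m[y0:y1,x0:x1]
    ct,_=cv2.findContours(k,0,2);print(n,int(k.sum()))
    if ct:
        g=max(ct,key=cv2.contourArea);r=cv2.minAreaRect(g);print(r)
        W=ray(c,cv2.boxPoints(r),.085);e=[W[1]-W[0],W[2]-W[1]];e=max(e,key=np.linalg.norm)
        print('centre',W.mean(0).round(4),'yaw',np.degrees(np.arctan2(e[1],e[0])).round(1),'len',np.linalg.norm(e).round(4))
    print('expected',proj(c,[[.6095,.0912,.083],[.6095,.0912,.077]]).round(1).tolist())
c=env.read_camera('top');d=cv2.imread('pics/top0.png')[:,:,::-1].astype(int)
print('disc diff',np.abs(c['img'].astype(int)-d)[220:255,222:260].mean())
E
```

```text
top 188
((333.0, 161.0), (12.0, 24.0), 90.0)
centre [0.6037 0.0922 0.085 ] yaw -90.6 len 0.0464
expected [[333.2, 158.2], [332.6, 158.9]]
scene 258
((348.9176330566406, 212.62940979003906), (15.944390296936035, 20.608394622802734), 77.47119140625)
centre [0.5913 0.0762 0.085 ] yaw -146.2 len 0.0447
expected [[346.0, 205.2], [345.7, 207.5]]
disc diff 1.7571428571428571
```

The bar sits at the fork centre, about 76° (1.33 rad) clockwise of the slot. The foot can follow by at most 0.35 rad, so the nut is at about 0.97 rad or more, which is tight. The disc bolt hasn't moved and the robot is clear.

```bash
python3 -c "
from workcell import env
print(env.hand_in())"
```

```text
the job is handed in; nothing more can be done
None
```

The job is handed in: the T-bolt stands in the bracket's fork with its wing nut turned clockwise to the hard stop and released, the black-nut bolt was left where it stood, and the hand-in gave no verdict.

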